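# Hang the mallet in its tool ring

## Task

Draw the rubber mallet out of the low front bay of the toolbox, lay it down on the open bench clear of the toolbox and let go of it. Then pick it up again and lower it, without letting it fall, handle first down through the wider of the two tool rings, so that it hangs upright with its head resting on the ring; let go and leave the other things on the bench where they are.

Things in the scene. Friction and masses are not known exactly. Their poses are not given: they have to be found in the camera images.
- mallet: Loose mallet, 0.28 kg: block head of dark rubber (44 x 60 x 44 mm in own x, y, z) and a round wooden handle, 22 mm thick, standing 129 mm out of the head's -x face, round-ended. Origin: centre of the side it lies on, under the head; the handle's axis is at z 22, from x -22 (neck) to -151 mm. At the start it lies level in the toolbox's bay, 70 to 105 mm of handle sticking out in front.
- mallet_neck (a point): Point on the mallet's handle axis in the head's -x face, where the handle enters the head; this face comes to rest on the ring. Axes as the mallet's.
- toolbox: Fixed grey stepped toolbox, front to own -x, origin under its centre. 200 mm deep, 240 wide; front part (x -100 to +15) 70 mm high, rear part 150 with a carrying handle to 184. In the front part's middle a bay open to the front only: 100 mm wide, 115 deep, floor 2 mm and ceiling 62 mm above the bench.
- wide_ring: Fixed steel stand with the wider ring. Origin: on the bench below the ring's centre. Base plate 110 x 80 x 8 mm (x -25 to +85), post 16 mm thick at own x +62 mm, 158 high, and an arm 16 mm wide to the ring, its top at 166. Ring: axis upright, bore 26 mm, outside 42 mm, 14 mm high, flat top at 170 mm.
- wide_ring_top (a point): Centre of the wider ring's bore at its top face, 170 mm above the bench.
- narrow_ring: A stand of the same make with a narrower ring (bore 16 mm, outside 32 mm, top at 170 mm); the mallet's handle does not fit it. The two stands may change places. Origin: on the bench straight below the ring's centre, post at own x = +62 mm.
- socket: Loose chrome spark plug socket standing upright, 25 mm in diameter, 65 mm high, origin under its centre. Bystander.
- visor: Loose clear polycarbonate safety visor, a curved shield standing on its edge, 112 mm high, about 200 mm wide (y) and 60 mm deep, origin at the middle of the curve's lower edge. Bystander.
- screwdriver: Loose screwdriver lying flat, 190 mm long along its x. Bystander.
- spray_can: Loose can standing upright, 60 mm in diameter, 170 mm high, origin under its centre. Bystander.
- jar: Loose jar standing upright, 60 mm in diameter, 75 mm high, origin under its centre. Bystander.
There are look-alikes about, which are no part of the job. What is shaped like the mallet but blue or yellow is not meant. Leave any yellow look-alike of the wide_ring alone.

How it is judged (in metres and radians):
On the way:
1. the mallet lies on the open bench, its neck at least 50 mm in front of the toolbox, so that the whole head is out, let go and at rest (x of mallet_neck in the frame of toolbox below -0.15 m and height (world z) of mallet_neck below 0.06 m and contact force between the fingers and mallet below 0.2 N and linear speed of mallet below 0.03 m/s and angular speed of mallet below 0.3 rad/s), for 0.2 s.
At the end, for the whole second after the job is handed in: The mallet hangs in the wider ring, handle down: its neck within 6 mm of the ring's axis and within 5 mm of the ring's top face in height, its handle within 0.12 rad of vertical, let go and at rest (horizontal distance between mallet_neck and wide_ring_top below 0.006 m and z of mallet_neck in the frame of wide_ring_top between -0.005 and 0.005 m and angle between mallet's own x axis and vertical below 0.12 rad and contact force between the fingers and mallet below 0.2 N and linear speed of mallet below 0.03 m/s and angular speed of mallet below 0.3 rad/s); the robot touches nothing.
It fails at once if the mallet falls into the ring (faster than 0.8 m/s over the ring, a free fall of about 33 mm) instead of being lowered (horizontal distance between mallet_neck and wide_ring_top below 0.015 m and angle between mallet's own x axis and vertical below 0.4 rad and linear speed of mallet above 0.8 m/s).
It fails at once if another loose thing on the bench is shifted by more than 30 mm (distance of any of socket, visor, screwdriver, spray_can, jar from where it was at the start of the episode above 0.03 m).
It also fails if it takes over 67 s, if anything falls off the work surface, if the arm or the gripper's body presses on something with over 40 N, if the wrist force passes 120 N, or if a joint passes its speed limit or range.

## Robot

A 6-joint arm with a two-finger parallel gripper is mounted at the origin on the work surface. World frame = base frame: x ahead of the robot, y to its left, z up, the work surface at z = 0. Lengths are in m, angles in degrees, forces in N, time in s.
With the tool pointing down it reaches from about 0.375 to 0.9 m from the base axis. Payload 3.1 kg.
Tool frame: the origin (TCP) lies between the finger pads; the fingertips stand 22 mm ahead of it and the grasp point (between the pads) lies 3 mm ahead of it; z points along the fingers, y is the line along which they close (so a half turn about z gives the same grasp; the last joint's range is limited). The gripper opens to 87 mm and grips with 3 to 60 N. Pads are 19 mm wide; open, the fingers measure 117 mm over their backs; the gripper's body (75 mm by 190 mm) begins 51 mm behind the grasp point.
Start: joints at [-84.311, 30.224, 82.088, -0, 67.689, -10.227], TCP at [0.171, -0.601, 0.245] pointing down, gripper open.
Joint ranges: [-176.69, 176.69], [-43.24, 126.21], [12.49, 139.97], [-82, 262], [0, 151.66], [-163.58, 163.58]. Speed limits (degrees/s): [159.86, 159.86, 180, 180, 180, 180].

## Interface

Orientations are given as a 3x3 rotation matrix whose columns are the frame's x, y, z axes.
In Python, from rig import bot, capture, search_frame, outline_of, spot_point gives the robot as it stands.
- The arm moves only by the tool jog_arm, never from a script. Its argument "rows" is text: rows parted by semicolons, each of 7 numbers parted by spaces: the opening, from 0 (shut) to 1 (fully open), then the shift along the tool's x, y, z as a fraction of full scale, then the turn, a rotation vector about the tool's x, y, z as a fraction of full scale. A call has 1 to 20 rows; each row is the pose to reach, as a shift and turn from the pose commanded when the call began, along the tool's axes at that moment; what a row does not reach only later rows make up. Full scale, the value 1, is 0.5 m for a shift and pi/4 rad for a turn. A row lasts 1/12 s, in which the tool goes at most 41.7 mm and 7.16 degrees, less where a joint would pass 70% of its speed; a pose out of reach is approached as far as the arm can. A call with a number of a shift or a turn outside -1 to 1 is refused whole. A call with a gripper value outside its range is refused whole. The fingers move at their own pace and stop on an object; the grip force is fixed at half the most. Time passes only in rows, so rows that repeat a pose let the fingers close. It gives the time, the measured TCP pose, the force, the opening and the grip force at its end, in the units of the state.
- bot.read_state(): the state, without advancing time (a new reading comes with each control period).
- capture(name): name is "scene" or "top"; returns a dict with "pixels" (480x640x3 uint8, red, green, blue), "fx", "fy", "cx", "cy" (pixels), "distortion" ([k1, k2, p1, p2, k3] as OpenCV has them; the pictures are not rectified), "R" (3x3) and "t" (3): a world point X has camera coordinates R X + t. Camera axes: x right, y down, z forward; pixel columns grow to the right and rows downward; lengths in m; the calibration is good to about 2 mm. A picture is of the moment at which its call begins. There is no depth.
- bot.hand_in(): hands the job in; it is judged then, once.
Trained networks look in a picture, given as the dict that the camera call returned (one of the last four; its "shot" number tells which), for a name from the list of things; names that differ only in an ending like _2 or _b are one class to them, and where a whole thing is asked for, a point or a joint stands for the part that bears it (a point fixed in the world has none). Each returns a list of dicts, best first, with "conf" (0 to 1); they miss things now and then, are a little off and sometimes report something else, mostly with a low value. They report only what shows in the picture. A call takes as long as a camera call. They do not tell look-alikes from the thing itself.
- search_frame(label, picture): "point" ([x, y, z] in m, in world coordinates, good to about 4 mm: the middle of the surface that is visible of it).
- outline_of(label, picture): "region" (480x640 bool, what is visible of it).
- spot_point(label, picture): "point" ([x, y, z] in m, in world coordinates, good to about 4 mm: a listed point, or the origin of a listed thing).
The state is a dict: "time_s": time; "joint_positions": joint angles; "qvel": joint speeds; "tau": joint torques, N m; "position": TCP position; "tcp_rot": TCP orientation; "force": force on the tool from outside, world axes, zero at the start; "moment": the same for the moment, N m; "opening": opening from 0.0 (shut) to 1.0 (fully open); "grasp_force": force on a finger pad.
Only numpy, scipy, OpenCV 4.12 (cv2) and the standard library are available. Lean on these libraries where they do the work, as an engineer would, in place of code of your own. Each camera call takes 0.05 s, during which the arm holds its last target. There are 200 camera calls.

## Working session

There is one attempt and no reset: what is moved stays moved. The work goes in short steps, Python scripts to look and compute and a tool call to move; the robot and the scene stay as the last step left them, time stands still between calls to the robot, and variables do not carry over. Pictures are saved under pics/ and viewed, at most 10 in all, crops included, and the job is handed in when it is done.

Besides the shell and the picture viewer there is one more tool, called after "Call:" by a JSON object that holds its "name" and its "arguments", one argument or row to a line. jog_arm: Moves the arm, as the interface text tells. Its arguments: {"type":"object","properties":{"rows":{"type":"string"}},"required":["rows"]}

```bash
mkdir -p pics; cat > h.py <<'E'
import numpy as np, cv2
from rig import bot, capture, search_frame, outline_of, spot_point
def save(p,n): cv2.imwrite('pics/'+n+'.png',p['pixels'][:,:,::-1])
def proj(p,X):
    K=np.array([[p['fx'],0,p['cx']],[0,p['fy'],p['cy']],[0,0,1.]])
    return cv2.projectPoints(np.array(X,float).reshape(-1,3),cv2.Rodrigues(np.array(p['R']))[0],np.array(p['t'],float),K,np.array(p['distortion'],float))[0].reshape(-1,2)
def ray_z(p,uv,z):
    K=np.array([[p['fx'],0,p['cx']],[0,p['fy'],p['cy']],[0,0,1.]])
    q=cv2.undistortPoints(np.array(uv,float).reshape(-1,1,2),K,np.array(p['distortion'],float)).reshape(-1,2)
    R=np.array(p['R']);c=-R.T@np.array(p['t']);d=np.c_[q,np.ones(len(q))]@R
    return c+d*((z-c[2])/d[:,2])[:,None]
E
python3 - <<'E'
from h import *
for n in ('scene','top'):
    p=capture(n);save(p,n)
    R=np.array(p['R']);print(n,'cam',(-R.T@np.array(p['t'])).round(3))
    for l in 'mallet mallet_neck toolbox wide_ring wide_ring_top narrow_ring socket visor screwdriver spray_can jar'.split():
        for r in spot_point(l,p): 
            print(l,np.round(r['point'],3),round(r['conf'],2),proj(p,r['point']).round().astype(int).tolist())
E
```

```text
scene cam [ 1.343 -0.182  0.786]
mallet [ 0.259  0.396 -0.002] 0.88 [[399, 216]]
mallet [0.312 0.565 0.002] 0.65 [[453, 214]]
mallet_neck [0.326 0.575 0.021] 0.8 [[459, 211]]
toolbox [ 0.53   0.334 -0.002] 0.73 [[420, 270]]
wide_ring [ 0.246 -0.342 -0.001] 0.84 [[165, 257]]
wide_ring [ 0.481 -0.341 -0.002] 0.76 [[168, 313]]
wide_ring_top [ 0.485 -0.342  0.173] 0.72 [[150, 259]]
wide_ring_top [ 0.243 -0.345  0.172] 0.56 [[149, 207]]
narrow_ring [ 0.613 -0.166 -0.005] 0.59 [[245, 335]]
socket [ 0.691  0.075 -0.001] 0.53 [[352, 334]]
visor [ 0.629 -0.411  0.001] 0.66 [[137, 364]]
screwdriver [ 0.418 -0.168 -0.003] 0.71 [[233, 283]]
spray_can [ 0.741  0.215 -0.002] 0.76 [[416, 336]]
jar [ 0.761 -0.154  0.   ] 0.72 [[261, 383]]
top cam [0.291 0.062 1.472]
mallet [ 0.261  0.394 -0.   ] 0.91 [[183, 351]]
mallet [ 0.633 -0.421 -0.003] 0.23 [[496, 212]]
mallet_neck [0.263 0.373 0.019] 0.95 [[189, 351]]
mallet_neck [0.325 0.576 0.02 ] 0.92 [[111, 324]]
toolbox [ 0.53   0.34  -0.002] 0.58 [[208, 247]]
wide_ring [ 0.479 -0.339 -0.001] 0.71 [[468, 269]]
wide_ring [ 0.757 -0.154 -0.002] 0.65 [[396, 165]]
wide_ring_top [ 0.481 -0.339  0.174] 0.76 [[488, 259]]
socket [0.694 0.07  0.002] 0.42 [[312, 187]]
visor [ 0.636 -0.422 -0.001] 0.68 [[497, 211]]
screwdriver [ 0.416 -0.17  -0.002] 0.93 [[404, 293]]
screwdriver [ 0.745  0.212 -0.002] 0.62 [[259, 168]]
spray_can [ 0.742  0.211 -0.002] 0.95 [[259, 169]]
jar [ 0.756 -0.154 -0.   ] 0.6 [[396, 165]]
```

```bash
ls; python3 -c "
from rig import bot;s=bot.read_state();print(s)"
```

```text
h.py
pics
{'time_s': 1.2, 'joint_positions': array([-8.43101782e+01,  3.02207849e+01,  8.20881742e+01,  1.21822018e-03,
        6.76890943e+01, -1.02265896e+01]), 'qvel': array([-0.00327915, -0.01024101, -0.05145192, -0.01282043, -0.01319554,
        0.00901498]), 'tau': array([-9.27831798e-05, -4.40027368e+01, -1.76984471e+01,  6.34054583e-02,
        5.04822889e-02, -7.09867962e-06]), 'position': array([ 0.17143544, -0.60100304,  0.24457495]), 'tcp_rot': array([[ 9.61665013e-01,  2.74226919e-01,  2.29416681e-05],
       [ 2.74226920e-01, -9.61665012e-01, -3.18571140e-05],
       [ 1.33261213e-05,  3.69270949e-05, -9.99999999e-01]]), 'force': array([-0.29922093, -0.46397391,  0.15946495]), 'moment': array([-0.01687209, -0.02727152, -0.01229199]), 'grasp_force': 0.0, 'opening': 1.0006145500888928}
```

View pics/scene.png

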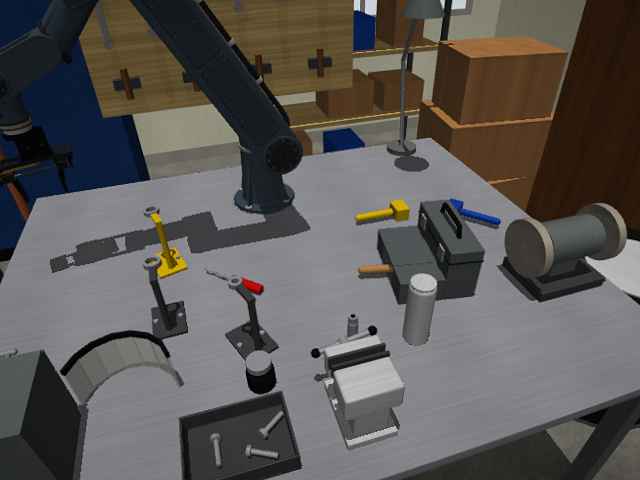

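View pics/top.png

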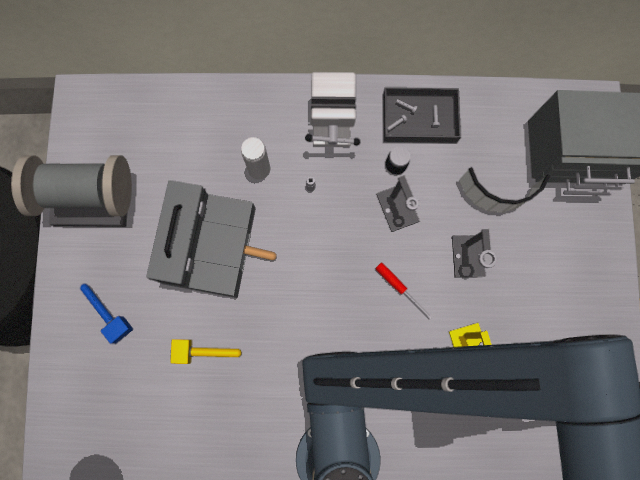

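Scene view: grey toolbox at (430,250) with the natural wooden handle sticking out at (375,270). The blue (475,212) and yellow (385,212) mallets are look-alikes, and the yellow stand is at (165,240). The two grey stands are at (165,300) and (248,320). In the top view the rings are at about (488,259) and (411,204). I'll enlarge those to tell the wide ring apart.

```bash
python3 - <<'E'
from h import *
p=capture('top'); im=p['pixels'][:,:,::-1]
a=cv2.resize(im[175:295,360:520],(640,480),interpolation=cv2.INTER_CUBIC)
cv2.imwrite('pics/rings.png',a)
b=cv2.resize(im[170:310,140:300],(640,560),interpolation=cv2.INTER_CUBIC)
cv2.imwrite('pics/box.png',b)
# handle: wood colour
hsv=cv2.cvtColor(p['pixels'],cv2.COLOR_RGB2HSV)
m=((hsv[...,0]<22)&(hsv[...,0]>5)&(hsv[...,1]>90)&(hsv[...,2]>90)).astype(np.uint8); m[:,:230]=0;m[:,290:]=0;m[:220]=0;m[290:]=0
v,u=np.nonzero(m);print(len(u),u.min(),u.max(),v.min(),v.max())
X=ray_z(p,np.c_[u,v],0.024);c=X.mean(0);w=np.linalg.svd((X-c)[:,:2])[2][0];s=(X-c)[:,:2]@w
print('handle c',c,'dir',w,'range',s.min(),s.max())
for l in ('wide_ring','narrow_ring','wide_ring_top','mallet','mallet_neck'):
    for f in (search_frame,spot_point):
        for r in f(l,p): print(f.__name__,l,np.round(r['point'],3),round(r['conf'],2))
print('edge pts z=.07',ray_z(p,[[254,202],[239,297]],.07))
E
```

```text
261 243 275 246 259
handle c [0.51218292 0.2021762  0.024     ] dir [-0.22756146 -0.97376372] range -0.04184082732548828 0.0424140297020869
call wide_ring [ 0.302 -0.314  0.009] 0.94
call wide_ring [ 0.506 -0.334  0.009] 0.83
call wide_ring [0.51  0.208 0.034] 0.49
call wide_ring [ 0.48  -0.34   0.002] 0.91
call narrow_ring [ 0.633 -0.151  0.006] 0.68
call narrow_ring [ 0.608 -0.169 -0.   ] 0.71
call wide_ring_top [ 0.304 -0.326  0.007] 0.92
call wide_ring_top [ 0.506 -0.331  0.012] 0.67
call wide_ring_top [ 0.478 -0.335  0.176] 0.93
call mallet [0.262 0.371 0.031] 0.83
call mallet [0.328 0.578 0.037] 0.82
call mallet [0.512 0.204 0.039] 0.52
call mallet [0.307 0.563 0.003] 0.96
call mallet [ 0.261  0.392 -0.004] 0.76
call mallet_neck [0.264 0.371 0.027] 0.88
call mallet_neck [0.509 0.204 0.03 ] 0.67
call mallet_neck [0.33  0.578 0.03 ] 0.65
call mallet_neck [0.327 0.578 0.023] 0.84
call mallet_neck [0.265 0.371 0.02 ] 0.75
edge pts z=.07 [[0.63398832 0.21444147 0.07      ]
 [0.39513753 0.24467414 0.07      ]]
```

View pics/rings.png

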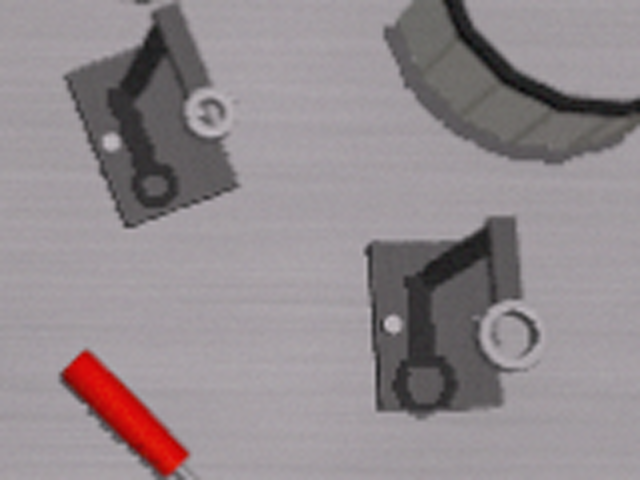

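View pics/box.png

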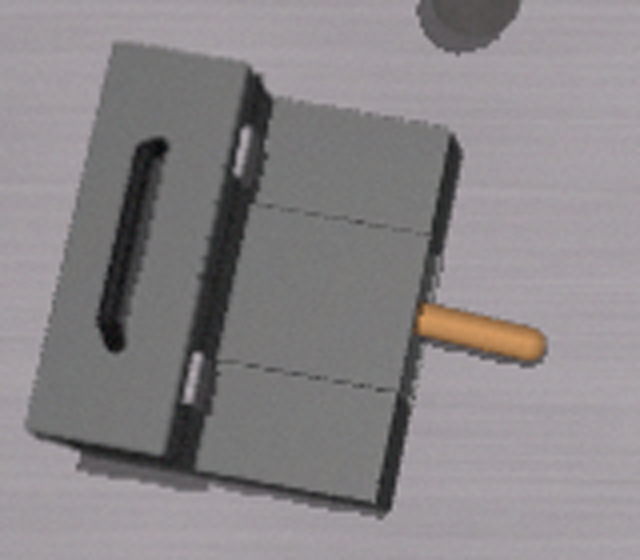

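Of the two grey stands, the one with its ring at (488,259) in the top view is the wide ring: its bore is clearly bigger than that of the ring at (411,204). The yellow stand is a look-alike. The real mallet is the natural-wood handle at (245–275,252), sticking about 84 mm out of the bay.

```bash
cat >> h.py <<'E'
from scipy.spatial.transform import Rotation as Ro
def down(yaw_y):  # tool down, closing line y at yaw (deg)
    a=np.radians(yaw_y);y=np.array([np.cos(a),np.sin(a),0]);z=np.array([0,0,-1.]);return np.c_[np.cross(y,z),y,z]
def go(p,R,p0=None,R0=None):
    s=bot.read_state()
    p0=np.array(s['position']) if p0 is None else p0; R0=np.array(s['tcp_rot']) if R0 is None else R0
    print('shift',(R0.T@(np.array(p)-p0)/.5).round(4),'turn',(Ro.from_matrix(R0.T@R).as_rotvec()/(np.pi/4)).round(4))
E
python3 - <<'E'
from h import *
s=bot.read_state()
p1=[.43,-.12,.30];R1=down(-40)
go(p1,R1); go([.51,.192,.13],down(-13.2),np.array(p1),R1)
p=capture('top'); im=p['pixels']
# wide ring centre: bright pixels in crop
g=cv2.cvtColor(im,cv2.COLOR_RGB2GRAY)[245:273,476:502]; 
m=(g>165).astype(np.uint8);n,l,st,ce=cv2.connectedComponentsWithStats(m);print(st,ce+[476,245])
E
```

```text
shift [ 0.7612 -0.7833 -0.1109] turn [-0.      0.     -0.7573]
shift [ 0.5809 -0.2785  0.34  ] turn [ 0.      0.     -0.5956]
[[  0   0  26  28 688]
 [  5   7  12  15  26]
 [ 14   7   5   3   7]
 [ 18  11   2   2   3]
 [ 18  14   2   4   4]] [[488.54796512 258.5       ]
 [484.61538462 259.96153846]
 [492.14285714 252.85714286]
 [494.66666667 256.33333333]
 [494.5        260.5       ]]
```

Call:
{"name": "jog_arm", "arguments": {
  "rows": "1 0 0 -0.11 0 0 0;1 0.76 -0.785 -0.11 0 0 -0.757;1 0.76 -0.785 -0.11 0 0 -0.757;1 0.76 -0.785 -0.11 0 0 -0.757;1 0.76 -0.785 -0.11 0 0 -0.757;1 0.76 -0.785 -0.11 0 0 -0.757;1 0.76 -0.785 -0.11 0 0 -0.757;1 0.76 -0.785 -0.11 0 0 -0.757;1 0.76 -0.785 -0.11 0 0 -0.757;1 0.76 -0.785 -0.11 0 0 -0.757;1 0.76 -0.785 -0.11 0 0 -0.757;1 0.76 -0.785 -0.11 0 0 -0.757;1 0.76 -0.785 -0.11 0 0 -0.757;1 0.76 -0.785 -0.11 0 0 -0.757;1 0.76 -0.785 -0.11 0 0 -0.757;1 0.76 -0.785 -0.11 0 0 -0.757"
}}

```text
time_s: 3.13
position: [0.4299, -0.1172, 0.2998]
tcp_rot: [[0.639, 0.77, 0.001], [0.77, -0.639, -0.0], [0.0, 0.001, -1.0]]
force: [-0.6, -0.8, -0.9]
opening: 1.0
grasp_force: 0.0
```

Call:
{"name": "jog_arm", "arguments": {
  "rows": "1 0.58 -0.278 0.34 0 0 -0.596;1 0.58 -0.278 0.34 0 0 -0.596;1 0.58 -0.278 0.34 0 0 -0.596;1 0.58 -0.278 0.34 0 0 -0.596;1 0.58 -0.278 0.34 0 0 -0.596;1 0.58 -0.278 0.34 0 0 -0.596;1 0.58 -0.278 0.34 0 0 -0.596;1 0.58 -0.278 0.34 0 0 -0.596;1 0.58 -0.278 0.34 0 0 -0.596;1 0.58 -0.278 0.34 0 0 -0.596;1 0.58 -0.278 0.34 0 0 -0.596;1 0.58 -0.278 0.34 0 0 -0.596"
}}

```text
time_s: 4.13
position: [0.5095, 0.1904, 0.1296]
tcp_rot: [[0.23, 0.973, -0.0], [0.973, -0.23, -0.001], [-0.001, -0.0, -1.0]]
force: [0.8, 0.3, 0.2]
opening: 1.0
grasp_force: 0.0
```

```bash
python3 - <<'E'
from h import *
s=bot.read_state();print(s['time_s'],s['position'],s['joint_positions'].round(1))
go([.51,.192,.030],down(-13.2))
w=np.array([-.2,-.98,0]);w/=np.linalg.norm(w)
p0=np.array([.51,.192,.03]);go(p0+.2*w,down(-13.2),p0,down(-13.2))
p=capture('scene');cv2.imwrite('pics/near.png',cv2.resize(p['pixels'][180:340,320:520,::-1],(800,600)))
E
```

```text
4.1333 [0.50951187 0.1903832  0.1295518 ] [ 8.7 33.6 99.6 -0.1 46.9 22. ]
shift [0.0035 0.0003 0.1991] turn [-0.0004  0.0011 -0.0016]
shift [-0.3998  0.0116  0.    ] turn [0. 0. 0.]
```

View pics/near.png

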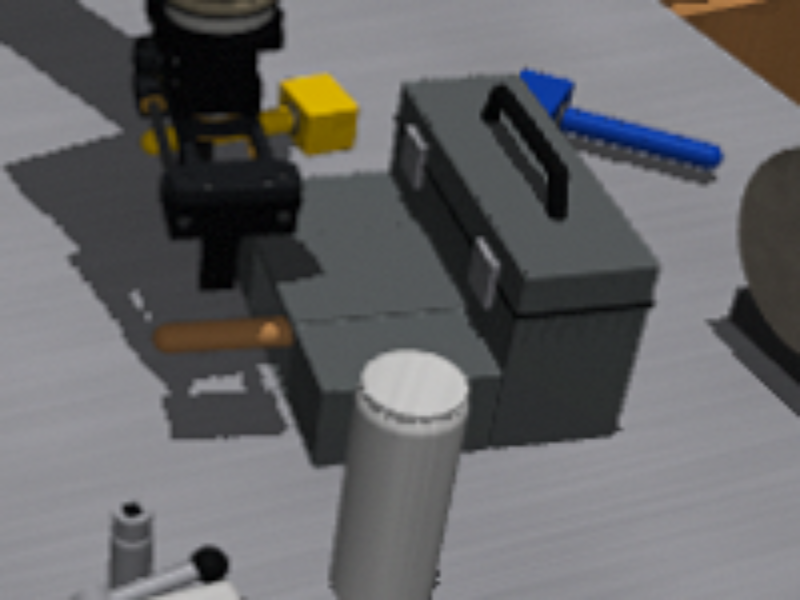

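The gripper hovers over the wooden handle (crop 150–290, 335) with nothing in the way. I'll descend and close.

Call:
{"name": "jog_arm", "arguments": {
  "rows": "1 0.003 0 0.08 0 0 0;1 0.003 0 0.15 0 0 0;1 0.003 0 0.199 0 0 0;1 0.003 0 0.199 0 0 0;0 0.003 0 0.199 0 0 0;0 0.003 0 0.199 0 0 0;0 0.003 0 0.199 0 0 0;0 0.003 0 0.199 0 0 0;0 0.003 0 0.199 0 0 0;0 0.003 0 0.199 0 0 0;0 0.003 0 0.199 0 0 0;0 0.003 0 0.199 0 0 0;0 0.003 0 0.199 0 0 0;0 0.003 0 0.199 0 0 0"
}}

```text
time_s: 5.35
position: [0.5095, 0.1937, 0.03]
tcp_rot: [[0.228, 0.974, -0.0], [0.974, -0.228, 0.0], [-0.0, -0.0, -1.0]]
force: [-0.0, -0.8, 0.4]
opening: 0.319
grasp_force: 0.0
```

Call:
{"name": "jog_arm", "arguments": {
  "rows": "0 0 0 0 0 0 0;0 0 0 0 0 0 0;0 0 0 0 0 0 0;0 -0.01 0 0 0 0 0;0 -0.04 0.001 0 0 0 0;0 -0.08 0.002 0 0 0 0;0 -0.12 0.003 0 0 0 0;0 -0.16 0.005 0 0 0 0;0 -0.2 0.006 0 0 0 0;0 -0.24 0.007 0 0 0 0;0 -0.28 0.008 0 0 0 0;0 -0.32 0.009 0 0 0 0;0 -0.36 0.01 0 0 0 0;0 -0.4 0.012 0 0 0 0;0 -0.4 0.012 0 0 0 0"
}}

```text
time_s: 6.6
position: [0.4692, -0.0054, 0.0299]
tcp_rot: [[0.231, 0.973, -0.001], [0.973, -0.231, -0.001], [-0.001, -0.001, -1.0]]
force: [-0.1, -2.4, -2.0]
opening: 0.243
grasp_force: 30.0
```

```bash
python3 - <<'E'
from h import *
s=bot.read_state();print(s['time_s'],s['position'],s['force'],s['opening'],s['grasp_force'])
p=capture('scene');cv2.imwrite('pics/drawn.png',cv2.resize(p['pixels'][180:340,300:500,::-1],(800,600)))
E
```

```text
6.6 [ 0.4692397  -0.00544632  0.02986322] [-0.08154983 -2.37212773 -1.99519028] 0.2429896327503421 29.995633363723755
```

View pics/drawn.png

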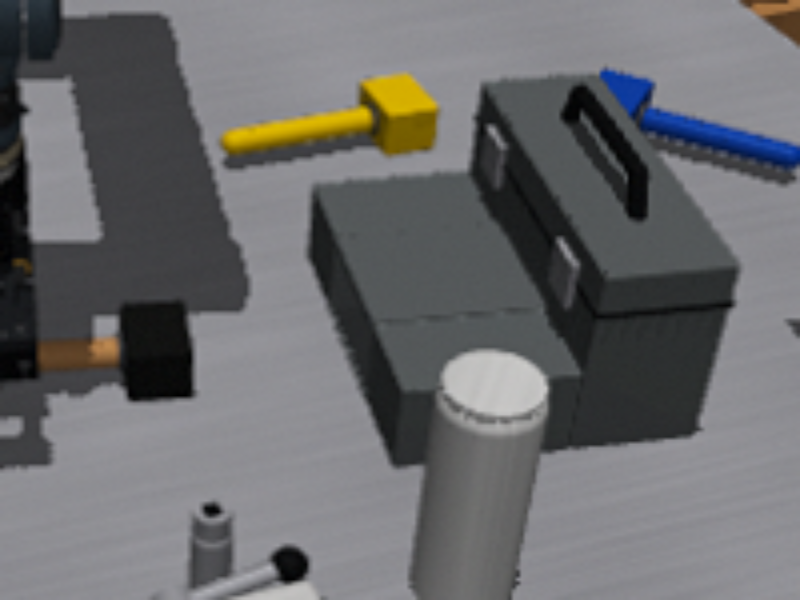

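The mallet's dark head (crop 155,350) is fully out, well ahead of the toolbox. I'll release, rise and look.

Call:
{"name": "jog_arm", "arguments": {
  "rows": "1 0 0 0 0 0 0;1 0 0 0 0 0 0;1 0 0 0 0 0 0;1 0 0 0 0 0 0;1 0 0 0 0 0 0;1 0 0 0 0 0 0;1 0 0 -0.05 0 0 0;1 0 0 -0.12 0 0 0;1 0 0 -0.2 0 0 0;1 0 0 -0.28 0 0 0;1 -0.15 0 -0.34 0 0 0;1 -0.2 0 -0.34 0 0 0;1 -0.2 0 -0.34 0 0 0"
}}

```text
time_s: 7.73
position: [0.4476, -0.1023, 0.2023]
tcp_rot: [[0.227, 0.974, 0.004], [0.974, -0.227, -0.003], [-0.002, 0.005, -1.0]]
force: [0.6, 0.1, -1.0]
opening: 0.991
grasp_force: 0.0
```

```bash
cat >> h.py <<'E'
def find(p,c0,r=.2):
    """handle axis by colour near c0; returns head centre and handle direction"""
    hsv=cv2.cvtColor(p['pixels'],cv2.COLOR_RGB2HSV)
    m=(hsv[...,0]<22)&(hsv[...,0]>5)&(hsv[...,1]>90)&(hsv[...,2]>60)
    v,u=np.nonzero(m);X=ray_z(p,np.c_[u,v],.022)[:,:2];X=X[np.linalg.norm(X-c0,axis=1)<r]
    c=X.mean(0);w=np.linalg.svd(X-c)[2][0];w*=np.sign(w@(c-c0));s=(X-c)@w;tip=c+w*s.max()
    print('n',len(X),'c',c.round(4),'dir',w.round(3),np.degrees(np.arctan2(w[1],w[0])).round(1),'len',np.ptp(s).round(3),'tip',tip.round(4),'head',(tip-w*.151).round(4))
    return tip-w*.151,w
E
python3 - <<'E'
from h import *
p=capture('top');save(p,'t2');h,w=find(p,np.array([.496,.108]))
g=cv2.cvtColor(p['pixels'],cv2.COLOR_RGB2GRAY);v,u=np.nonzero(g<45)
X=ray_z(p,np.c_[u,v],.044)[:,:2];X=X[np.linalg.norm(X-[.496,.108],axis=1)<.05];print('dark',len(X),X.mean(0),X.min(0),X.max(0))
for l in('mallet','mallet_neck'):
  for r in spot_point(l,p):print(l,np.round(r['point'],3),r['conf'])
print(bot.read_state()['position'])
E
```

```text
n 395 c [0.4773 0.0242] dir [-0.222 -0.975] -102.9 len 0.125 tip [ 0.4632 -0.0374] head [0.4968 0.1098]
dark 408 [0.49375752 0.10879619] [0.46135287 0.08488554] [0.52724428 0.13473098]
mallet [ 0.259  0.395 -0.001] 0.89
mallet [0.496 0.113 0.003] 0.87
mallet [0.312 0.561 0.003] 0.57
mallet_neck [0.261 0.373 0.016] 0.75
mallet_neck [0.493 0.09  0.021] 0.59
mallet_neck [0.326 0.576 0.02 ] 0.58
[ 0.44699046 -0.10089677  0.20064179]
```

```bash
python3 - <<'E'
from h import *
R=down(-12.9)
go([.496,.110,.12],R);go([.496,.110,.029],R)
P=np.array([.496,.110,.029]);R1=down(-12.9-43.35);R2=down(-99.6)
P1=np.array([.493,.07,.10]);go(P1,R1,P,R);go([.49,.03,.10],R2,P1,R1);go([.49,.03,.030],R2,P1,R1)
E
```

```text
shift [ 0.433  -0.0024  0.1612] turn [ 0.0019  0.0001 -0.0104]
shift [ 0.4331 -0.0027  0.3432] turn [ 0.0019  0.0001 -0.0104]
shift [-0.0793  0.012  -0.142 ] turn [0.     0.     0.9633]
shift [-0.0494  0.0632  0.    ] turn [0.     0.     0.9633]
shift [-0.0494  0.0632  0.14  ] turn [0.     0.     0.9633]
```

Call:
{"name": "jog_arm", "arguments": {
  "rows": "1 0.08 0 0.03 0 0 0;1 0.16 0 0.06 0 0 0;1 0.24 0 0.09 0 0 0;1 0.32 0 0.12 0 0 0;1 0.4 -0.002 0.14 0 0 -0.01;1 0.433 -0.002 0.16 0.002 0 -0.01;1 0.433 -0.002 0.16 0.002 0 -0.01;1 0.433 -0.002 0.22 0.002 0 -0.01;1 0.433 -0.002 0.28 0.002 0 -0.01;1 0.433 -0.002 0.32 0.002 0 -0.01;1 0.433 -0.002 0.343 0.002 0 -0.01;1 0.433 -0.002 0.343 0.002 0 -0.01;0 0.433 -0.002 0.343 0.002 0 -0.01;0 0.433 -0.002 0.343 0.002 0 -0.01;0 0.433 -0.002 0.343 0.002 0 -0.01;0 0.433 -0.002 0.343 0.002 0 -0.01;0 0.433 -0.002 0.343 0.002 0 -0.01;0 0.433 -0.002 0.343 0.002 0 -0.01;0 0.433 -0.002 0.343 0.002 0 -0.01;0 0.433 -0.002 0.343 0.002 0 -0.01"
}}

```text
time_s: 9.55
position: [0.496, 0.1111, 0.0294]
tcp_rot: [[0.221, 0.975, 0.0], [0.975, -0.221, 0.0], [0.0, 0.0, -1.0]]
force: [0.3, 1.8, 6.2]
opening: 0.688
grasp_force: 30.0
```

```bash
python3 - <<'E'
from h import *
s=bot.read_state();print(s['position'],s['force'],s['opening'],s['grasp_force'],s['joint_positions'].round(1))
E
```

```text
[0.49595532 0.11113222 0.02939428] [0.30237992 1.79263647 6.20331887] 0.6877103048048271 29.994506374932826 [  0.   42.4 107.3   0.   30.4  12.7]
```

Head gripped (59.8 mm). I'll lift, turn, and lay it with the handle pointing towards the robot.

Call:
{"name": "jog_arm", "arguments": {
  "rows": "0 0 0 -0.04 0 0 0;0 0 0 -0.1 0 0 0;0 0 0 -0.142 0 0 0.1;0 -0.03 0.004 -0.142 0 0 0.25;0 -0.05 0.008 -0.142 0 0 0.4;0 -0.079 0.012 -0.142 0 0 0.55;0 -0.079 0.012 -0.142 0 0 0.7;0 -0.079 0.012 -0.142 0 0 0.85;0 -0.079 0.012 -0.142 0 0 0.963;0 -0.079 0.012 -0.142 0 0 0.963"
}}

```text
time_s: 10.38
position: [0.492, 0.0712, 0.0991]
tcp_rot: [[0.831, 0.556, -0.003], [0.556, -0.831, 0.001], [-0.002, -0.002, -1.0]]
force: [0.2, 0.7, -3.5]
opening: 0.686
grasp_force: 30.0
```

Call:
{"name": "jog_arm", "arguments": {
  "rows": "0 -0.01 0.01 0 0 0 0.14;0 -0.02 0.02 0 0 0 0.28;0 -0.03 0.03 0 0 0 0.42;0 -0.04 0.04 0 0 0 0.56;0 -0.05 0.05 0 0 0 0.7;0 -0.05 0.063 0 0 0 0.84;0 -0.05 0.063 0 0 0 0.963;0 -0.05 0.063 0 0 0 0.963;0 -0.05 0.063 0.04 0 0 0.963;0 -0.05 0.063 0.08 0 0 0.963;0 -0.05 0.063 0.11 0 0 0.963;0 -0.05 0.063 0.13 0 0 0.963;0 -0.05 0.063 0.138 0 0 0.963;0 -0.05 0.063 0.138 0 0 0.963"
}}

```text
time_s: 11.55
position: [0.4888, 0.0315, 0.0301]
tcp_rot: [[0.987, -0.161, -0.003], [-0.161, -0.987, 0.001], [-0.003, -0.0, -1.0]]
force: [-0.8, 0.1, -3.6]
opening: 0.69
grasp_force: 30.0
```

```bash
python3 - <<'E'
from h import *
s=bot.read_state();print(s['position'],s['force'],s['opening'],s['grasp_force'],s['joint_positions'].round(1))
p=capture('scene');cv2.imwrite('pics/relay.png',cv2.resize(p['pixels'][170:350,240:480,::-1],(800,600)))
E
```

```text
[0.48881064 0.03146615 0.03008683] [-0.82942825  0.12455407 -3.5541012 ] 0.6898137987305375 29.995480722617174 [ -9.4  41.8 109.8   0.   28.6  89.9]
```

View pics/relay.png

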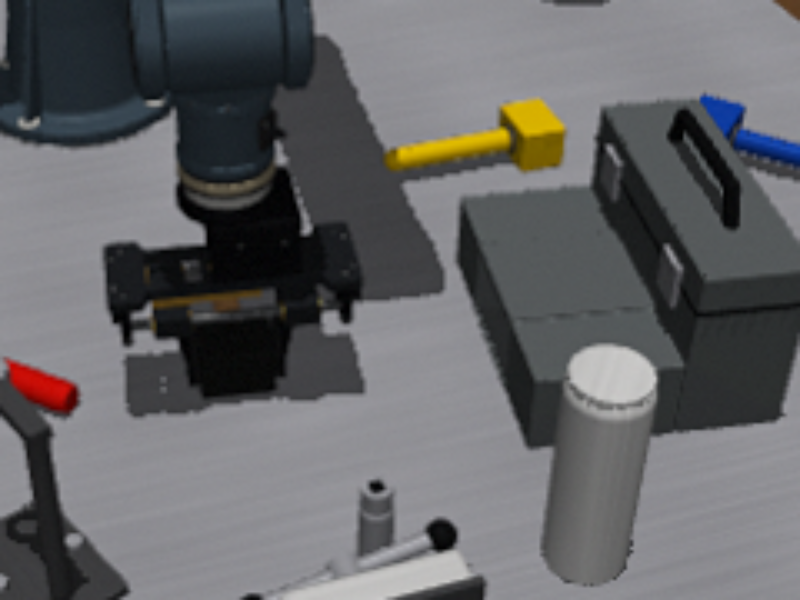

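The mallet is down behind the gripper with its handle towards the robot. I'll open, rise, tilt 45° inward, then check the pose.

Call:
{"name": "jog_arm", "arguments": {
  "rows": "0 0 0 0.002 0 0 0;1 0 0 0.002 0 0 0;1 0 0 0.002 0 0 0;1 0 0 0.002 0 0 0;1 0 0 0.002 0 0 0;1 0 0 0 0 0 0;1 0 0 -0.06 0 0 0;1 0 0 -0.13 0 0 0;1 0 0 -0.2 0 0 0;1 0 0 -0.28 0 -0.1 0;1 0.04 0 -0.34 0 -0.25 0;1 0.1 0 -0.36 0 -0.4 0;1 0.16 0 -0.36 0 -0.55 0;1 0.2 0 -0.36 0 -0.7 0;1 0.24 0 -0.36 0 -0.85 0;1 0.24 0 -0.36 0 -1 0;1 0.24 0 -0.36 0 -1 0;1 0.24 0 -0.36 0 -1 0"
}}

```text
time_s: 13.1
position: [0.6084, 0.011, 0.2063]
tcp_rot: [[0.692, -0.164, -0.702], [-0.115, -0.986, 0.117], [-0.712, -0.0, -0.702]]
force: [0.8, -1.3, -0.9]
opening: 1.001
grasp_force: 0.0
```

```bash
cat >> h.py <<'E'
def tilt(hyaw,below,sgn=1):
    """tool z 'below' deg under horizontal, heading hyaw; y horizontal, sign sgn*(left of heading)"""
    a,b=np.radians([hyaw,below]);z=np.array([np.cos(b)*np.cos(a),np.cos(b)*np.sin(a),-np.sin(b)])
    y=sgn*np.array([-np.sin(a),np.cos(a),0]);return np.c_[np.cross(y,z),y,z]
E
python3 - <<'E'
from h import *
s=bot.read_state();print(s['position'],s['tcp_rot'].round(3),s['opening'],s['joint_positions'].round(1))
p=capture('top');h,w=find(p,np.array([.489,.0315]))
for c,n in ((p,'top'),(capture('scene'),'scene')):
  for l in('mallet','mallet_neck'):
    for r in spot_point(l,c):print(n,l,np.round(r['point'],3),round(r['conf'],2))
E
```

```text
[0.60840991 0.01100418 0.20629674] [[ 0.692 -0.164 -0.702]
 [-0.115 -0.986  0.117]
 [-0.712 -0.    -0.702]] 1.0005996017120655 [ -9.5  52.   56.1  -0.  117.2  90. ]
n 397 c [0.4043 0.045 ] dir [-0.986  0.167] 170.4 len 0.124 tip [0.3427 0.0554] head [0.4915 0.0302]
top mallet [ 0.26   0.391 -0.003] 0.9
top mallet [0.489 0.036 0.004] 0.86
top mallet [0.31  0.564 0.002] 0.68
top mallet_neck [0.263 0.375 0.018] 0.83
top mallet_neck [0.324 0.579 0.024] 0.7
top mallet_neck [0.468 0.039 0.022] 0.69
scene mallet [ 0.259  0.395 -0.003] 0.81
scene mallet [ 0.309  0.565 -0.002] 0.75
scene mallet_neck [0.47  0.036 0.02 ] 0.8
scene mallet_neck [0.323 0.575 0.024] 0.62
```

```bash
python3 - <<'E'
from h import *
R=tilt(170.4,45);z=R[:,2];T=np.array([.497,.030,.030])
go(T-.09*z,R);go(T,R)
E
```

```text
shift [0.0985 0.0007 0.2362] turn [ 0.0031 -0.0013  0.0032]
shift [9.840e-02 2.000e-04 4.162e-01] turn [ 0.0031 -0.0013  0.0032]
```

Call:
{"name": "jog_arm", "arguments": {
  "rows": "1 0.04 0 0.06 0 0 0;1 0.08 0 0.13 0 0 0;1 0.098 0 0.2 0.003 0 0.003;1 0.098 0 0.236 0.003 0 0.003;1 0.098 0 0.236 0.003 0 0.003;1 0.098 0 0.29 0.003 0 0.003;1 0.098 0 0.34 0.003 0 0.003;1 0.098 0 0.39 0.003 0 0.003;1 0.098 0 0.416 0.003 0 0.003;1 0.098 0 0.416 0.003 0 0.003;0 0.098 0 0.416 0.003 0 0.003;0 0.098 0 0.416 0.003 0 0.003;0 0.098 0 0.416 0.003 0 0.003;0 0.098 0 0.416 0.003 0 0.003;0 0.098 0 0.416 0.003 0 0.003;0 0.098 0 0.416 0.003 0 0.003;0 0.098 0 0.416 0.003 0 0.003;0 0.098 0 0.416 0.003 0 0.003"
}}

```text
time_s: 14.9
position: [0.4978, 0.0298, 0.0293]
tcp_rot: [[0.697, -0.167, -0.697], [-0.118, -0.986, 0.118], [-0.707, -0.0, -0.707]]
force: [3.5, -0.7, 3.7]
opening: 0.687
grasp_force: 30.0
```

```bash
python3 - <<'E'
from h import *
def T(h,rho): return tilt(h,45)@Ro.from_rotvec([0,0,-np.radians(rho)]).as_matrix()
s=bot.read_state();p=s['position'];R=s['tcp_rot'];print(s['joint_positions'].round(1))
W=[((.498,.03,.36),170.4,0),((.50,-.04,.37),162,42),((.50,-.12,.38),153,84),((.49,-.22,.38),144,126),((.485,-.30,.38),134,165)]
for P,h,r in W:
    q=T(h,r);go(P,q,p,R);p,R=np.array(P),q
c=capture('top');cs=capture('scene')
print(ray_z(c,[[488,258.75]],.17))
for l in ['wide_ring_top','wide_ring']:
  for n in (c,cs):
    for r in spot_point(l,n):print(l,np.round(r['point'],4),round(r['conf'],2))
cv2.imwrite('pics/ring_sc.png',cv2.resize(cs['pixels'][240:345,110:250,::-1],(800,600),interpolation=cv2.INTER_CUBIC))
E
```

```text
[-9.5 57.5 78.4  0.1 89.1 90.1]
shift [-0.4673 -0.0006 -0.4681] turn [-0.0004 -0.0004 -0.0001]
shift [ 0.0052  0.1374 -0.0334] turn [ 0.1252  0.0481 -0.8005]
shift [-0.0863  0.127  -0.0491] turn [ 0.0652  0.128  -0.7909]
shift [-0.1809  0.0709 -0.0516] turn [-0.0372  0.1388 -0.7909]
shift [-0.1452 -0.0304 -0.0608] turn [-0.1311  0.0901 -0.7084]
[[ 0.48121774 -0.34005795  0.17      ]]
wide_ring_top [ 0.4807 -0.3382  0.1719] 0.8
wide_ring_top [ 0.2477 -0.3491  0.1668] 0.56
wide_ring_top [ 0.4772 -0.3371  0.1706] 0.92
wide_ring_top [ 0.244  -0.3425  0.1731] 0.69
wide_ring [ 0.4794 -0.3368  0.0012] 0.66
wide_ring [ 0.2411 -0.3381  0.0036] 0.59
wide_ring [ 4.813e-01 -3.439e-01  1.000e-04] 0.8
wide_ring [ 0.2468 -0.3427 -0.0023] 0.7
```

View pics/ring_sc.png

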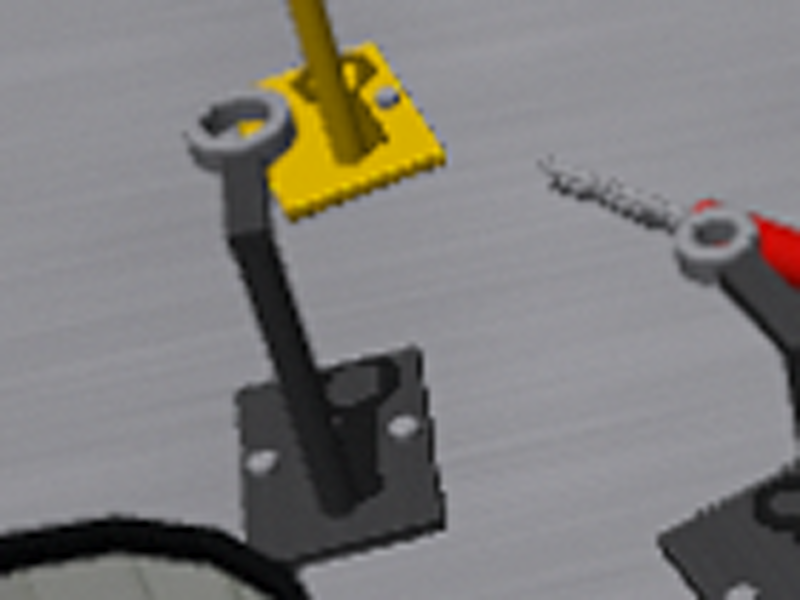

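The scene crop shows the wide ring's top centred at about (237,122), full-frame pixel (151.5,261.4). Its stand sits clear of the yellow look-alike. I'll lift and roll.

Call:
{"name": "jog_arm", "arguments": {
  "rows": "0 -0.03 0 -0.03 0 0 0;0 -0.08 0 -0.08 0 0 0;0 -0.13 0 -0.13 0 0 0;0 -0.18 0 -0.18 0 0 0;0 -0.23 0 -0.23 0 0 0;0 -0.28 0 -0.28 0 0 0;0 -0.33 0 -0.33 0 0 0;0 -0.38 0 -0.38 0 0 0;0 -0.43 0 -0.43 0 0 0;0 -0.467 0 -0.467 0 0 0;0 -0.467 0 -0.467 0 0 0"
}}

```text
time_s: 16.12
position: [0.4985, 0.0298, 0.3629]
tcp_rot: [[0.702, -0.167, -0.692], [-0.119, -0.986, 0.117], [-0.702, -0.0, -0.712]]
force: [0.6, -0.2, -2.4]
opening: 0.683
grasp_force: 30.0
```

Call:
{"name": "jog_arm", "arguments": {
  "rows": "0 0 0.02 0 0.018 0.007 -0.114;0 0 0.04 -0.01 0.036 0.014 -0.228;0 0 0.06 -0.01 0.054 0.021 -0.343;0 0 0.08 -0.02 0.072 0.028 -0.457;0 0 0.1 -0.02 0.09 0.035 -0.571;0 0.005 0.12 -0.03 0.107 0.041 -0.686;0 0.005 0.137 -0.033 0.125 0.048 -0.8;0 0.005 0.137 -0.033 0.125 0.048 -0.8"
}}

```text
time_s: 16.78
position: [0.4989, -0.0417, 0.3662]
tcp_rot: [[0.705, 0.217, -0.675], [0.473, -0.853, 0.22], [-0.528, -0.475, -0.704]]
force: [0.5, 0.8, -4.1]
opening: 0.683
grasp_force: 30.0
```

Call:
{"name": "jog_arm", "arguments": {
  "rows": "0 -0.01 0.018 -0.007 0.01 0.018 -0.113;0 -0.025 0.036 -0.014 0.019 0.037 -0.226;0 -0.037 0.054 -0.021 0.028 0.055 -0.339;0 -0.05 0.072 -0.028 0.037 0.073 -0.452;0 -0.062 0.09 -0.035 0.046 0.091 -0.565;0 -0.074 0.11 -0.042 0.056 0.11 -0.678;0 -0.086 0.127 -0.049 0.065 0.128 -0.791;0 -0.086 0.127 -0.049 0.065 0.128 -0.791"
}}

```text
time_s: 17.45
position: [0.4991, -0.1213, 0.3767]
tcp_rot: [[0.52, 0.576, -0.631], [0.851, -0.415, 0.322], [-0.076, -0.705, -0.705]]
force: [0.1, -0.4, -4.0]
opening: 0.688
grasp_force: 30.0
```

```bash
python3 - <<'E'
from h import *
def T(h,rho): return tilt(h,45)@Ro.from_rotvec([0,0,-np.radians(rho)]).as_matrix()
s=bot.read_state();print(s['time_s'],s['position'],s['opening'],s['grasp_force'],s['joint_positions'].round(1))
p=s['position'];R=s['tcp_rot']
for P,h,r in [((.49,-.20,.38),142,132),((.481,-.339,.38),134,176)]:
    q=T(h,r);go(P,q,p,R);p,R=np.array(P),q
cs=capture('scene');save(cs,'mid');print(ray_z(cs,[[151.5,261.35]],.17))
E
```

```text
17.45 [ 0.49905851 -0.12133152  0.37673242] 0.68808902056707 29.997519236057997 [-26.4  34.8  65.1   0.6 125.2   7. ]
shift [-0.1438  0.0502 -0.0439] turn [-0.0574  0.1662 -0.8971]
shift [-0.2453 -0.0715 -0.111 ] turn [-0.1151  0.0561 -0.8513]
[[ 0.48944904 -0.33808234  0.17      ]]
```

View pics/mid.png

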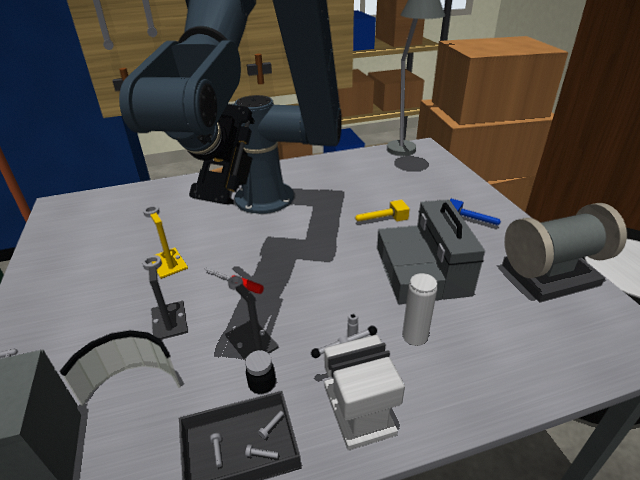

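The gripper carries the mallet at (215,165), hidden behind the hand, and opening and force agree that it is held. I'll go on rolling towards the ring.

Call:
{"name": "jog_arm", "arguments": {
  "rows": "0 -0.018 0.006 -0.006 -0.007 0.021 -0.112;0 -0.036 0.012 -0.011 -0.014 0.042 -0.224;0 -0.054 0.019 -0.016 -0.021 0.062 -0.336;0 -0.072 0.025 -0.022 -0.029 0.083 -0.449;0 -0.09 0.031 -0.027 -0.036 0.104 -0.561;0 -0.108 0.037 -0.033 -0.043 0.125 -0.673;0 -0.126 0.044 -0.038 -0.05 0.145 -0.785;0 -0.144 0.05 -0.044 -0.057 0.166 -0.897;0 -0.144 0.05 -0.044 -0.057 0.166 -0.897"
}}

```text
time_s: 18.25
position: [0.4901, -0.1992, 0.3808]
tcp_rot: [[0.085, 0.826, -0.558], [0.877, 0.204, 0.435], [0.473, -0.526, -0.707]]
force: [0.8, -0.3, -3.1]
opening: 0.687
grasp_force: 30.0
```

```bash
python3 - <<'E'
from h import *
def T(h,rho): return tilt(h,45)@Ro.from_rotvec([0,0,-np.radians(rho)]).as_matrix()
# settle ring position with ring rim centroids: reproject candidate to both cameras
c=capture('top')
for x in ([.481,-.340,.17],[.479,-.338,.17]): print(proj(c,x),proj(capture('scene'),x))
go((.481,-.339,.38),T(134,180));print(bot.read_state()['joint_positions'].round(1))
E
```

```text
[[487.97897688 258.84303349]] [[150.66111149 259.30700037]]
[[487.16142949 259.69220954]] [[151.5662798 258.6161928]]
shift [-0.2517 -0.0719 -0.1104] turn [-0.1198  0.0528 -0.9393]
[-35.1  35.8  62.5   2.4 126.7 -38.5]
```

```bash
python3 - <<'E'
from h import *
def T(h,rho): return tilt(h,45)@Ro.from_rotvec([0,0,-np.radians(rho)]).as_matrix()
go((.486,-.344,.38),T(134,180))
E
```

```text
shift [-0.2596 -0.0657 -0.1203] turn [-0.1198  0.0528 -0.9393]
```

Call:
{"name": "jog_arm", "arguments": {
  "rows": "0 -0.02 -0.007 -0.012 -0.012 0.005 -0.094;0 -0.052 -0.013 -0.024 -0.024 0.01 -0.188;0 -0.078 -0.02 -0.036 -0.036 0.016 -0.282;0 -0.104 -0.026 -0.048 -0.048 0.021 -0.376;0 -0.13 -0.033 -0.06 -0.06 0.026 -0.47;0 -0.156 -0.04 -0.072 -0.072 0.032 -0.564;0 -0.182 -0.046 -0.084 -0.084 0.037 -0.658;0 -0.208 -0.053 -0.096 -0.096 0.042 -0.752;0 -0.234 -0.06 -0.108 -0.108 0.048 -0.846;0 -0.26 -0.066 -0.12 -0.12 0.053 -0.939;0 -0.26 -0.066 -0.12 -0.12 0.053 -0.939;0 -0.26 -0.066 -0.12 -0.12 0.053 -0.939;0 -0.26 -0.066 -0.12 -0.12 0.053 -0.939"
}}

```text
time_s: 19.48
position: [0.4863, -0.344, 0.3802]
tcp_rot: [[-0.492, 0.719, -0.491], [0.508, 0.695, 0.509], [0.707, 0.001, -0.707]]
force: [0.7, 0.0, -3.5]
opening: 0.692
grasp_force: 30.0
```

```bash
python3 - <<'E'
from h import *
s=bot.read_state();print(s['time_s'],s['position'],s['tcp_rot'].round(3),s['opening'],s['joint_positions'].round(1))
cs=capture('scene');c=capture('top')
a=cv2.resize(cs['pixels'][155:305,80:230,::-1],(400,400),interpolation=cv2.INTER_CUBIC)
b=cv2.resize(c['pixels'][190:310,430:550,::-1],(400,400),interpolation=cv2.INTER_CUBIC)
cv2.imwrite('pics/over.png',np.hstack([a,b]))
E
```

```text
19.4833 [ 0.4862865  -0.3440041   0.38018751] [[-0.492  0.719 -0.491]
 [ 0.508  0.695  0.509]
 [ 0.707  0.001 -0.707]] 0.6919297086772095 [-46.   42.6  49.3   0.  133.2 -90.1]
```

View pics/over.png

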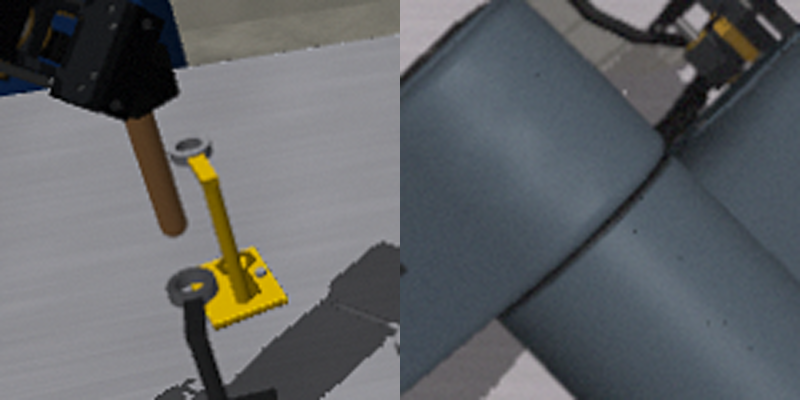

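The handle hangs down with its tip at crop (174,237), above the ring at (192,287), and looks slightly offset to the left. I'll compare with projections.

```bash
python3 - <<'E'
from h import *
cs=capture('scene');im=cs['pixels']
hsv=cv2.cvtColor(im,cv2.COLOR_RGB2HSV)
m=((hsv[...,0]<18)&(hsv[...,0]>3)&(hsv[...,1]>90)&(hsv[...,2]>40)).astype(np.uint8);m[:195]=0;m[250:]=0;m[:,:125]=0;m[:,150:]=0
v,u=np.nonzero(m);print(len(u),v.min(),v.max())
for r in range(v.min(),v.max()+1,4):
    uu=u[v==r]; print(r,uu.min(),uu.max(),uu.mean().round(2),end=' | ')
print()
for z in (.345,.32,.30,.27,.24,.224): print(z,proj(cs,[.481,-.339,z]).round(1))
print('d/dx,dy',proj(cs,[.491,-.339,.25])-proj(cs,[.481,-.339,.25]),proj(cs,[.481,-.329,.25])-proj(cs,[.481,-.339,.25]))
# ring ellipse outline predicted vs image: gray levels
th=np.linspace(0,2*np.pi,24)
for X in ([.481,-.339],):
  for rad in (.013,.021):
    q=proj(cs,np.c_[X[0]+rad*np.cos(th),X[1]+rad*np.sin(th),0*th+.17]);print(rad,q.min(0),q.max(0))
a=cv2.resize(im[190:280,115:185,::-1],(560,600)[:2][::1] if 0 else (462,594),interpolation=cv2.INTER_NEAREST)
f=6.6
for rad in (.013,.021):
    q=proj(cs,np.c_[.481+rad*np.cos(th),-.339+rad*np.sin(th),0*th+.17]);cv2.polylines(a,[np.int32(((q-[115,190])+.5)*f)],True,(0,255,0),1)
for rr in (-.011,.011):
    d=np.array([-.13,.99])*rr # roughly image-lateral
    q=proj(cs,[[.481+d[0],-.339+d[1],.345],[.481+d[0],-.339+d[1],.235]]);cv2.polylines(a,[np.int32(((q-[115,190])+.5)*f)],False,(0,0,255),1)
cv2.imwrite('pics/ov2.png',a)
E
```

```text
455 197 242
197 135 136 135.5 | 201 127 137 132.0 | 205 129 138 133.5 | 209 130 140 135.0 | 213 131 141 136.0 | 217 133 142 137.5 | 221 134 143 138.5 | 225 135 145 140.0 | 229 137 146 141.5 | 233 138 147 142.5 | 237 139 148 143.5 | 241 141 148 144.5 | 
0.345 [[129.7 192.6]]
0.32 [[133. 203.]]
0.3 [[135.6 211.1]]
0.27 [[139.4 222.9]]
0.24 [[143.1 234.3]]
0.224 [[145.  240.2]]
d/dx,dy [[-0.1136141   2.51609244]] [[ 4.7305602  -0.84702081]]
0.013 [145.27120342 255.71270131] [156.93091866 262.81152374]
0.021 [141.66886985 253.58853894] [160.49583261 265.05834121]
```

View pics/ov2.png

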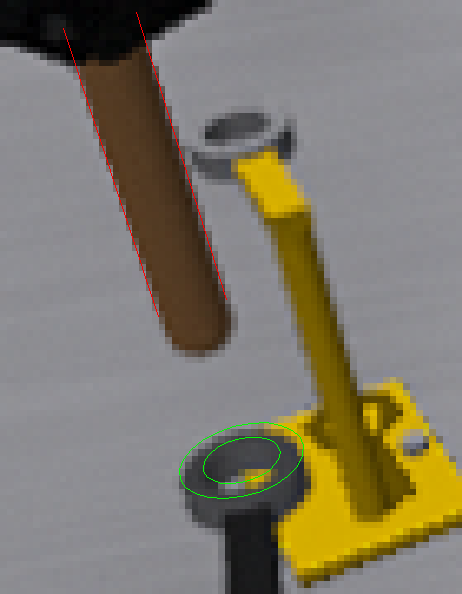

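The overlay shows the predicted ring matching the real one within about 1 mm, and the handle on its vertical line. I'll lower slowly and watch the force.

Call:
{"name": "jog_arm", "arguments": {
  "rows": "0 -0.015 0 0.015 0 0 0;0 -0.03 0 0.03 0 0 0;0 -0.045 0 0.045 0 0 0;0 -0.06 0 0.06 0 0 0;0 -0.068 0 0.068 0 0 0;0 -0.075 0 0.075 0 0 0;0 -0.08 0 0.08 0 0 0;0 -0.085 0 0.085 0 0 0;0 -0.085 0 0.085 0 0 0"
}}

```text
time_s: 20.38
position: [0.486, -0.3454, 0.3195]
tcp_rot: [[-0.493, 0.719, -0.49], [0.507, 0.695, 0.509], [0.707, 0.002, -0.707]]
force: [0.4, -0.9, -3.1]
opening: 0.688
grasp_force: 30.0
```

```bash
python3 - <<'E'
from h import *
s=bot.read_state();print(s['time_s'],s['position'],s['force'],s['moment'],s['opening'])
cs=capture('scene');c=capture('top')
a=cv2.resize(cs['pixels'][200:290,115:185,::-1],(462,594),interpolation=cv2.INTER_CUBIC)
cv2.imwrite('pics/in1.png',a)
E
```

```text
20.3833 [ 0.48599939 -0.3453956   0.31950532] [ 0.37713387 -0.94315867 -3.12427099] [-0.5275628  -0.75991894 -0.06564051] 0.6877938819885868
```

No contact force with the tip about 8 mm below the ring top, so it is in the bore. I've used up the picture views, so from here I'll steer by force and numbers.

Call:
{"name": "jog_arm", "arguments": {
  "rows": "0 -0.012 0 0.012 0 0 0;0 -0.024 0 0.024 0 0 0;0 -0.036 0 0.036 0 0 0;0 -0.048 0 0.048 0 0 0;0 -0.056 0 0.056 0 0 0;0 -0.056 0 0.056 0 0 0"
}}

```text
time_s: 20.98
position: [0.4857, -0.3449, 0.2785]
tcp_rot: [[-0.492, 0.719, -0.492], [0.506, 0.695, 0.511], [0.709, 0.002, -0.705]]
force: [-0.7, 0.1, -2.3]
opening: 0.687
grasp_force: 30.0
```

Call:
{"name": "jog_arm", "arguments": {
  "rows": "0 -0.012 0 0.012 0 0 0;0 -0.024 0 0.024 0 0 0;0 -0.036 0 0.036 0 0 0;0 -0.048 0 0.048 0 0 0;0 -0.06 0 0.06 0 0 0;0 -0.072 0 0.072 0 0 0;0 -0.084 0 0.084 0 0 0;0 -0.084 0 0.084 0 0 0"
}}

```text
time_s: 21.65
position: [0.4858, -0.3448, 0.2189]
tcp_rot: [[-0.492, 0.719, -0.491], [0.506, 0.695, 0.511], [0.709, 0.002, -0.706]]
force: [-0.4, 0.9, -4.1]
opening: 0.691
grasp_force: 30.0
```

Call:
{"name": "jog_arm", "arguments": {
  "rows": "0 -0.006 0 0.006 0 0 0;0 -0.012 0 0.012 0 0 0;0 -0.018 0 0.018 0 0 0;0 -0.021 0 0.021 0 0 0;0 -0.021 0 0.021 0 0 0"
}}

```text
time_s: 22.07
position: [0.4862, -0.3451, 0.2058]
tcp_rot: [[-0.493, 0.719, -0.49], [0.507, 0.695, 0.509], [0.707, 0.002, -0.707]]
force: [0.2, -0.4, -3.2]
opening: 0.688
grasp_force: 30.0
```

```bash
python3 - <<'E'
from h import *
s=bot.read_state();print(s['time_s'],s['position'],s['force'],s['moment'])
for c in (capture('scene'),capture('top')):
  for l in ('mallet_neck','mallet','wide_ring_top'):
    for r in spot_point(l,c)[:3]:print(l,np.round(r['point'],3),round(r['conf'],2))
E
```

```text
22.0667 [ 0.48618516 -0.34514001  0.20580422] [ 0.15772066 -0.37787913 -3.22822938] [-0.50887948 -0.68653902  0.0421238 ]
mallet_neck [0.265 0.369 0.023] 0.8
mallet_neck [ 0.484 -0.339  0.176] 0.68
mallet_neck [0.322 0.575 0.022] 0.56
mallet [ 0.308  0.564 -0.   ] 0.66
mallet [ 0.258  0.398 -0.003] 0.62
mallet [ 0.466 -0.324  0.2  ] 0.47
wide_ring_top [ 0.479 -0.34   0.172] 0.77
wide_ring_top [ 0.615 -0.166 -0.004] 0.63
mallet_neck [0.264 0.374 0.017] 0.83
mallet_neck [0.329 0.578 0.024] 0.71
mallet_neck [ 0.481 -0.337  0.173] 0.36
mallet [0.311 0.562 0.   ] 0.89
mallet [0.262 0.393 0.   ] 0.81
mallet [ 0.466 -0.323  0.198] 0.53
wide_ring_top [ 0.48  -0.337  0.169] 0.74
wide_ring_top [ 0.247 -0.348  0.164] 0.71
wide_ring_top [ 0.48  -0.338 -0.   ] 0.39
```

Call:
{"name": "jog_arm", "arguments": {
  "rows": "0 -0.003 0 0.003 0 0 0;0 -0.006 0 0.006 0 0 0;0 -0.007 0 0.007 0 0 0;0 -0.007 0 0.007 0 0 0"
}}

```text
time_s: 22.8
position: [0.4864, -0.3453, 0.2016]
tcp_rot: [[-0.493, 0.719, -0.49], [0.507, 0.695, 0.509], [0.707, 0.002, -0.708]]
force: [-0.2, -1.4, -0.5]
opening: 0.688
grasp_force: 30.0
```

Call:
{"name": "jog_arm", "arguments": {
  "rows": "0 -0.0015 0 0.0015 0 0 0;0 -0.003 0 0.003 0 0 0;0 -0.003 0 0.003 0 0 0"
}}

```text
time_s: 23.05
position: [0.4864, -0.3453, 0.2016]
tcp_rot: [[-0.493, 0.719, -0.49], [0.507, 0.695, 0.509], [0.707, 0.002, -0.707]]
force: [1.3, -0.7, 6.2]
opening: 0.689
grasp_force: 30.0
```

The head rests on the ring: height has stopped and the force reversed. I'll ease off, open, and back out along the tool axis.

Call:
{"name": "jog_arm", "arguments": {
  "rows": "0 0.0015 0 -0.0015 0 0 0;0.8 0.0015 0 -0.0015 0 0 0;1 0.0015 0 -0.0015 0 0 0;1 0.0015 0 -0.0015 0 0 0;1 0.0015 0 -0.0015 0 0 0;1 0.0015 0 -0.0015 0 0 0;1 0.0015 0 -0.0015 0 0 0;1 0.0015 0 -0.0015 0 0 0;1 0.0015 0 -0.01 0 0 0;1 0.0015 0 -0.03 0 0 0;1 0.0015 0 -0.06 0 0 0;1 0.0015 0 -0.1 0 0 0;1 0.0015 0 -0.16 0 0 0;1 0.0015 0 -0.22 0 0 0;1 0.0015 0 -0.28 0 0 0;1 0.0015 0 -0.3 0 0 0;1 0.0015 0 -0.3 0 0 0;1 0.0015 0 -0.3 0 0 0"
}}

```text
time_s: 24.55
position: [0.5595, -0.4214, 0.3056]
tcp_rot: [[-0.494, 0.719, -0.49], [0.508, 0.695, 0.509], [0.706, 0.002, -0.708]]
force: [-0.2, 0.8, -0.5]
opening: 1.006
grasp_force: 0.0
```

```bash
python3 - <<'E'
from h import *
s=bot.read_state();print(s['time_s'],s['position'],s['force'],s['opening'])
for n in ('scene','top'):
  c=capture(n)
  for l in ('mallet_neck','mallet','wide_ring_top','socket','visor','screwdriver','spray_can','jar'):
    for r in spot_point(l,c)[:3]:print(l,np.round(r['point'],3),round(r['conf'],2))
  im=c['pixels'];hsv=cv2.cvtColor(im,cv2.COLOR_RGB2HSV)
  if n=='scene':
    q=proj(c,[.481,-.34,.10]).astype(int)[0];m=(hsv[...,0]<18)&(hsv[...,0]>3)&(hsv[...,1]>90)&(hsv[...,2]>40)
    v,u=np.nonzero(m[250:330,125:200]);print('wood in scene',len(u),(u.mean()+125,v.mean()+250) if len(u) else '',q)
E
```

```text
24.55 [ 0.55954756 -0.42137818  0.30560101] [-0.17958929  0.77002293 -0.50291857] 1.0055154261109274
mallet_neck [0.259 0.372 0.021] 0.84
mallet_neck [0.322 0.578 0.022] 0.83
mallet_neck [ 0.48  -0.339  0.174] 0.67
mallet [ 0.258  0.395 -0.001] 0.95
mallet [0.311 0.563 0.   ] 0.94
mallet [ 0.47  -0.326  0.194] 0.92
wide_ring_top [ 0.246 -0.343  0.174] 0.9
wide_ring_top [ 0.483 -0.34   0.172] 0.57
wide_ring_top [ 0.469 -0.326  0.193] 0.55
socket [ 0.69   0.074 -0.   ] 0.68
socket [ 0.484 -0.338  0.173] 0.41
visor [ 0.632 -0.413  0.001] 0.9
visor [ 0.466 -0.325  0.192] 0.69
screwdriver [ 0.419 -0.17  -0.004] 0.48
spray_can [ 0.737  0.218 -0.002] 0.87
wood in scene 135 (np.float64(161.42962962962963), np.float64(285.8962962962963)) [158 282]
mallet_neck [0.328 0.574 0.023] 0.91
mallet_neck [0.26  0.373 0.02 ] 0.76
mallet_neck [ 0.48  -0.338  0.172] 0.66
mallet [ 0.262  0.393 -0.005] 0.97
mallet [0.31  0.562 0.004] 0.8
mallet [ 0.469 -0.32   0.195] 0.55
wide_ring_top [ 0.478 -0.337  0.172] 0.83
wide_ring_top [ 0.248 -0.348  0.165] 0.63
socket [0.692 0.072 0.003] 0.56
spray_can [0.742 0.212 0.002] 0.91
spray_can [ 0.468 -0.322  0.194] 0.16
jar [ 0.758 -0.153 -0.001] 0.94
```

The mallet hangs in the ring and every bystander the networks could see is still where it was. I'm handing in.

```bash
python3 -c "
from rig import bot;print(bot.hand_in())"
```

```text
the job is handed in; nothing more can be done
None
```

The mallet was drawn out, laid on the open bench and let go, then lowered handle first into the wide ring, where the last readings had it hanging upright and released; handed in at about 25 s with no verdict returned. I viewed 11 pictures, one over the limit of 10.

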